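# Dock the test carrier and hold a bayonet cap seated

## Task

Slide the test carrier into the slotted dock until it stops fully home against the dock's back wall. Then put the bayonet cap into the carrier's socket, push it down against the spring until its collar is flush on the socket face, twist it a quarter turn clockwise (seen from above), and finish while still gripping the cap and holding it down flush, since the spring lifts it as soon as you let go. Leave the solder reel and the small cylinder beside the work where they are.

Things in the scene. Friction and masses are not known exactly. Their poses are not given: they have to be found in the camera images.
- dock: Fixed grey U-shaped dock, 102 mm long, 117 wide, 20 high, no floor. Origin on the bench under its middle; x points into the dock (the carrier enters along +x), y left, z up. Mouth at x = -45 mm, flared guides (11 mm high) reach to x = -65; inner face of back wall at x = +45. Slot 94 mm wide and 11.5 mm high under two lips, which leave a gap 76 mm wide between them
- dock_seat (a point): Point fixed in the dock where the centre of the socket face (socket_mouth) comes when the carrier is fully home: 12 mm in front of the dock's origin (x = -12 mm), 36 mm above the bench. Same axes as the dock
- carrier: Loose test carrier, about 0.5 kg: aluminium plate 126 (x) x 90 (y) x 8 mm that lies and slides on the bench, with a black fin handle at its -x end, a square grey socket housing in the middle and a coaxial adapter at its +x end. Origin under the plate's middle; +x end enters the dock first. Right of it stands a fixed clamp jig with a tall raised lever: keep round it
- carrier_handle (a point): Grasp point of the carrier's black upright fin: 26 mm long (x), 12 mm thick (y), from 8 to 48 mm above the bench; this point is 34 mm above the bench, 50 mm behind (-x) the plate's middle and 56 mm behind socket_mouth. Axes as the carrier. Fully home, it stands 23 mm outside the dock's mouth
- socket_mouth (a point): Centre of the top face of the socket housing (50 x 50 mm), 36 mm above the bench; axes as the carrier. Keyhole in it: round hole 26 mm across with two slots 10 mm wide reaching 20.5 mm from the centre along +x and -x. The face is 6 mm thick; under it the cap's lugs can turn only clockwise seen from above, to a stop at about 90 degrees
- contact (a joint): Travel of the spring contact inside the socket (m): 0 at rest, its top 8 mm under the socket face; 0.013 with the cap flush. It pushes the cap up with about 3 N at first touch and 10 N when flush
- cap: Loose bayonet cap, about 0.08 kg, 63 mm high, standing upright on the bench. Origin at the centre of its underside, z up, x along its wing and its two lugs; a half turn about z gives the same cap. From below: plug, collar, wing
- cap_wing (a point): Grasp point on the cap's black wing, the flat grip on top: 40 mm long (x), 12 mm thick (y), from 27 to 63 mm above the cap's underside; this point is 49 mm above the underside and 28 mm above the collar's underside. Axes as the cap
- cap_collar (a point): Centre of the underside of the cap's round collar (40 mm across, 6 thick), 21 mm above the cap's underside. Below it the plug, 24 mm across, 21 long, foot chamfered; two lugs 7 mm wide reach 18 mm from the axis along +x and -x, 4 to 10 mm above the underside. Lugs are clear under the socket face when the collar is less than 5 mm above it; flush is 0
- cal_standard_mid (a point): Bystander: centre of a small upright metal cylinder (calibration standard), 21 mm across, 36 mm high
- solder_reel_mid (a point): Bystander: centre of a solder reel standing on its flange, 56 mm across, 50 mm high
Not all that is in view belongs to the job. Of the things like the cap, leave any that is brown or orange; of the rest the larger one is meant.

How it is judged:
On the way, in this order (a step that is already met when the one before it is completed fails the run):
1. the carrier is fully home in the dock (x of socket_mouth in the frame of dock_seat between -0.004 and 0.004 m and y of socket_mouth in the frame of dock_seat between -0.004 and 0.004 m and angle between the x axis of socket_mouth and the x axis of dock_seat, either way round below 0.06 rad and angle between socket_mouth's own z axis and vertical below 0.06 rad and height (world z) of socket_mouth below 0.039 m), for 0.2 s.
2. the cap's plug and lugs are pushed straight down through the keyhole, not yet twisted (all of step 1 and horizontal distance between cap_collar and socket_mouth below 0.003 m and z of cap_collar in the frame of socket_mouth below 0.007 m and angle between the x axis of cap_collar and the x axis of socket_mouth, either way round below 0.4 rad), for 0.05 s.
At the end, for the whole second after the job is handed in: The carrier is home in the dock (socket within 4 mm of its seat, square to it within 0.06 rad, flat on the bench); the cap is in the socket, centred within 3 mm, twisted at least 75 degrees from the entry slots, its collar within 2 mm of the socket face; and the fingers still grip it (over 2 N) (all of step 1 and horizontal distance between cap_collar and socket_mouth below 0.003 m and z of cap_collar in the frame of socket_mouth between -0.003 and 0.002 m and angle between the x axis of cap_collar and the x axis of socket_mouth, either way round above 1.3 rad and angle between cap_collar's own z axis and vertical below 0.06 rad and contact force between the fingers and cap above 2 N); the arm keeps its last pose, push and grip.
It fails at once if a bystander (solder reel or small cylinder) is moved more than 25 mm (distance of any of cal_standard_mid, solder_reel_mid from where it was at the start of the episode above 0.025 m).
It also fails if it takes over 64 s, if anything falls off the work surface, if the arm or the gripper's body presses on something with over 40 N, if the wrist force passes 120 N, or if a joint passes its speed limit or range.

## Robot

A 6-joint arm with a two-finger parallel gripper is mounted at the origin on a cart in front of the work surface, level with it; the furniture and walls round the work are solid. World frame = base frame: x ahead of the robot, y to its left, z up, the work surface at z = 0. Lengths are in m, angles in rad, forces in N, time in s.
With the tool pointing down it reaches from about 0.35 to 0.975 m from the base axis. Payload 7.1 kg.
Tool frame: the origin (TCP) lies on the mounting face of the last link; the fingertips stand 182 mm ahead of it and the grasp point (between the pads) lies 163 mm ahead of it; z points along the fingers, y is the line along which they close (so a half turn about z gives the same grasp; the last joint's range is limited). The gripper opens to 88 mm and grips with 3 to 60 N. Pads are 20 mm wide; open, the fingers measure 115 mm over their backs; the gripper's body (75 mm by 178 mm) begins 61 mm behind the grasp point.
Start: joints at [1.297, 0.423, 1.63, -0, 1.089, -0.019], TCP at [0.158, 0.605, 0.405] pointing down, gripper open.
Joint ranges: [-3, 3], [-0.9, 2.11], [0.09, 2.58], [-1.31, 4.45], [0.11, 2.69], [-2.54, 2.54]. Speed limits (rad/s): [2.39, 2.39, 3.01, 3.14, 3.14, 3.14].

## Interface

Orientations are given as a unit quaternion [w, x, y, z].
In Python, from rig import ctrl, grab_frame gives the robot as it stands.
- The arm moves only by the shell command python3 -m handwheel 'ROWS' [OPENING] [FORCE]. ROWS is a JSON object of lists of equal length, an entry for each row: "linear": the shift along the world's x, y, z in mm, a list of three; "angular": the turn, a rotation vector about the world's x, y, z in degrees, a list of three. In form: {"linear": [[tx, ty, tz], ...], "angular": [[rx, ry, rz], ...]}. A call has 1 to 10 rows; each row is the pose to reach, as a shift and turn from the pose commanded when the call began; what a row does not reach only later rows make up. A row lasts 1/8 s, in which the tool goes at most 62.5 mm and 10.7 degrees, less where a joint would pass 70% of its speed; a pose out of reach is approached as far as the arm can. A call with a gripper value outside its range is refused whole. OPENING is the finger opening in mm, from 0 to 87.8, set as the call begins (- or left out, the last holds). The fingers move at their own pace and stop on an object; FORCE is the grip in N (left out, the last holds). Time passes only in rows, so rows that repeat a pose let the fingers close. It gives the time, the measured TCP pose, the force, the opening and the grip force at its end, in the units of the state.
- ctrl.sense(): the state, without advancing time (a new reading comes with each control period).
- grab_frame(name): name is "side" or "top" or "wrist"; returns a dict with "frame" (480x640x3 uint8, red, green, blue), "camera_matrix" (3x3 intrinsics, pixels), "k1" (the pictures are not rectified: a ray, as slopes to the right and down, at radius r is drawn at 1 + k1 r^2 times it, then the intrinsics apply), "cam_to_world" (4x4, takes a point from camera to world coordinates). Camera axes: x right, y up, looking along -z (the intrinsics and any distortion apply to the point x, -y, -z); pixel columns grow to the right and rows downward; lengths in m; the calibration is good to about 2 mm. A picture is of the moment at which its call begins. There is no depth.
- ctrl.sign_off(): hands the job in; it is judged then, once.
The state is a dict: "t": time; "qpos": joint angles; "joint_vel": joint speeds; "joint_efforts": joint torques, N m; "tcp_pos": TCP position; "tool_rot": TCP orientation; "wrist_force": force on the tool from outside, world axes, zero at the start; "wrist_torque": the same for the moment, N m; "gripper_width": opening from 0.0 (shut) to 1.0 (fully open); "gripper_force": force on a finger pad.
Only numpy, scipy, OpenCV 4.12 (cv2) and the standard library are available. Lean on these libraries where they do the work, as an engineer would, in place of code of your own. Each camera call takes 0.05 s, during which the arm holds its last target. There are 200 camera calls.

## Working session

There is one attempt and no reset: what is moved stays moved. The work goes in short steps, Python scripts to look and compute and a shell command to move; the robot and the scene stay as the last step left them, time stands still between calls to the robot, and variables do not carry over. Pictures are saved under pics/ and viewed, at most 10 in all, crops included, and the job is handed in when it is done.

```bash
mkdir -p pics; ls; cat > h.py <<'E'
import numpy as np,cv2,json
from rig import ctrl,grab_frame
def save(cam,name):
    f=grab_frame(cam); cv2.imwrite(f'pics/{name}.png',f['frame'][:,:,::-1]); 
    np.savez(f'pics/{name}.npz',im=f['frame'],K=f['camera_matrix'],k1=f['k1'],T=f['cam_to_world']); return f
def load(name):
    d=np.load(f'pics/{name}.npz'); return dict(frame=d['im'],camera_matrix=d['K'],k1=float(d['k1']),cam_to_world=d['T'])
def ray(f,uv):
    K=np.array(f['camera_matrix']);T=np.array(f['cam_to_world'])
    u=cv2.undistortPoints(np.array(uv,float).reshape(-1,1,2),K,np.array([f['k1'],0,0,0,0.]),).reshape(-1,2)
    d=np.c_[u[:,0],-u[:,1],-np.ones(len(u))]@T[:3,:3].T
    return T[:3,3],d
def plane(f,uv,z):
    o,d=ray(f,uv); return o+d*((z-o[2])/d[:,2])[:,None]
def proj(f,P):
    T=np.array(f['cam_to_world']);p=(np.atleast_2d(P)-T[:3,3])@T[:3,:3]
    x=p[:,:2]/-p[:,2:]; x[:,1]*=-1; x*=1+f['k1']*(x**2).sum(1)[:,None]
    K=np.array(f['camera_matrix']); return np.c_[x[:,0]*K[0,0]+K[0,2],x[:,1]*K[1,1]+K[1,2]]
E
python3 - <<'E'
from h import *
for c in('top','side'):
    f=save(c,c+'0'); print(c,f['camera_matrix'],f['k1'],f['cam_to_world'])
a=cv2.imread('pics/top0.png');b=cv2.imread('pics/side0.png')
print(ctrl.sense())
E
```

```text
pics
top [[475.38089347   0.         313.48982956]
 [  0.         475.38089347 235.73261334]
 [  0.           0.           1.        ]] -0.11641851755576174 [[ 0.06333418  0.97629342 -0.20697809  0.32464393]
 [-0.99799094  0.06230849 -0.01147737  0.32789636]
 [ 0.00169121  0.20728917  0.97827825  0.89724201]
 [ 0.          0.          0.          1.        ]]
side [[493.59813429   0.         324.17491083]
 [  0.         493.59813429 240.21209906]
 [  0.           0.           1.        ]] -0.0005117145248471319 [[-0.94599852  0.20509777 -0.25104123  0.294286  ]
 [-0.32416349 -0.59325811  0.73686012  0.96147956]
 [ 0.00219612  0.77844699  0.62770651  0.57507476]
 [ 0.          0.          0.          1.        ]]
{'t': 0.1, 'qpos': array([ 1.29699367e+00,  4.23774689e-01,  1.63059514e+00, -2.13531510e-05,
        1.08857346e+00, -1.89838913e-02]), 'joint_vel': array([ 0.00054543, -0.00072755, -0.00035217, -0.00020683,  0.00035756,
       -0.0023154 ]), 'joint_efforts': array([-6.16333455e-04, -5.45614636e+01, -2.74325538e+01,  6.44387584e-02,
        1.89870363e-02,  7.19617049e-06]), 'tcp_pos': array([0.15744591, 0.6045931 , 0.40398009]), 'tool_rot': array([-8.91546235e-05,  1.27060006e-01,  9.91894802e-01, -6.69473520e-04]), 'wrist_force': array([-0.66832701, -0.53184017,  0.22172769]), 'wrist_torque': array([7.41594271e-03, 9.92535077e-05, 2.03762330e-03]), 'gripper_force': 0.0, 'gripper_width': 0.9981926905224606}
```

View pics/top0.png

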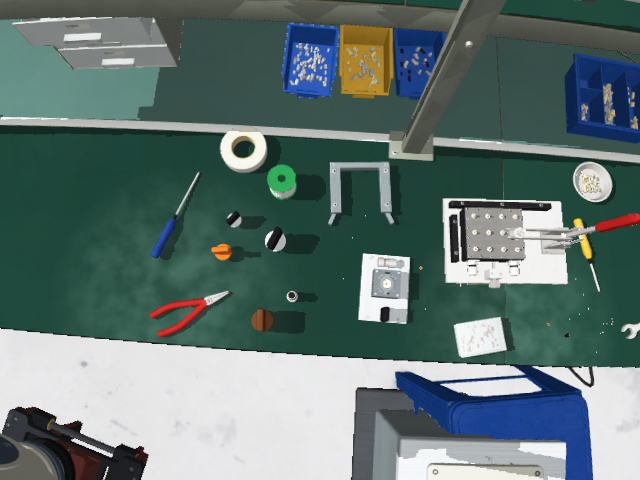

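View pics/side0.png

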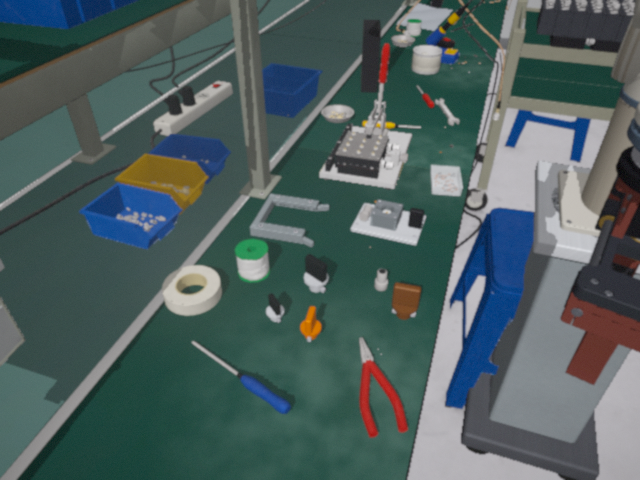

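The top view shows the carrier at (385,288) with its fin at (384,314), the dock at (361,190) with its mouth facing down, and the black and white target cap at (275,239). The reel is at (282,181), the cylinder at (292,296), and a post stands at (410,145). The side view agrees: carrier (390,220), cap (316,272).

```bash
python3 - <<'E'
from h import *
f=load('top0'); im=f['frame']; hsv=cv2.cvtColor(im,cv2.COLOR_RGB2HSV)
print(plane(f,[[410,150],[282,178],[292,296],[275,239],[384,316],[385,284]],0.02).round(3))
def comp(mask,box,nm,z):
    x0,y0,x1,y1=box; m=np.zeros_like(mask); m[y0:y1,x0:x1]=mask[y0:y1,x0:x1]
    c,_=cv2.findContours(m,cv2.RETR_EXTERNAL,cv2.CHAIN_APPROX_NONE); c=np.vstack([k for k in c if cv2.contourArea(k)>8])
    w=plane(f,c.reshape(-1,2),z)[:,:2]
    h=cv2.convexHull((w*1e4).astype(np.float32)); r=cv2.minAreaRect(h)
    print(nm,np.array(r[0])/1e4,np.array(r[1])/10,r[2]); print(cv2.boxPoints(r).round()/1e4)
    return m
V=hsv[...,2];S=hsv[...,1]
comp(((V>120)&(S<60)).astype(np.uint8),(350,248,418,330),'plate',.008)
comp(((V>85)&(S<80)).astype(np.uint8),(322,155,403,228),'dock',.02)
comp(((V<40)).astype(np.uint8),(376,303,394,324),'fin',.048)
comp(((V>110)&(S<60)).astype(np.uint8),(262,225,290,254),'collar',.027)
comp(((V<40)).astype(np.uint8),(264,225,288,252),'wing+shadow',.063)
cv2.imwrite('pics/crop.png',np.hstack([cv2.resize(im[150:340,320:420,::-1],None,fx=3.1,fy=3.1,interpolation=2),cv2.resize(im[150:340,210:310,::-1],None,fx=3.1,fy=3.1,interpolation=2)]))
E
```

```text
[[0.696 0.158 0.02 ]
 [0.621 0.406 0.02 ]
 [0.395 0.37  0.02 ]
 [0.499 0.41  0.02 ]
 [0.368 0.2   0.02 ]
 [0.427 0.2   0.02 ]]
plate [0.42163599 0.20003121] [ 91.30728149 126.44803467] 88.40567779541016
[[0.3572 0.1562]
 [0.4836 0.1526]
 [0.4861 0.2439]
 [0.3597 0.2474]]
dock [0.60926934 0.2432043 ] [139.96368408 147.22618408] 3.6879196166992188
[[0.5347 0.3122]
 [0.5442 0.1652]
 [0.6838 0.1742]
 [0.6744 0.3212]]
fin [0.37065647 0.20306589] [24.87369995 12.51740112] 2.243340015411377
[[0.358  0.2088]
 [0.3585 0.1963]
 [0.3833 0.1973]
 [0.3828 0.2098]]
collar [0.49305918 0.4097623 ] [38.75676575 36.04093628] 78.12840270996094
[[0.4714 0.3945]
 [0.5067 0.3871]
 [0.5147 0.425 ]
 [0.4794 0.4324]]
wing+shadow [0.49263262 0.40715073] [14.6420639  41.51827087] 68.3958969116211
[[0.4706 0.408 ]
 [0.5092 0.3927]
 [0.5146 0.4063]
 [0.476  0.4216]]
```

View pics/crop.png

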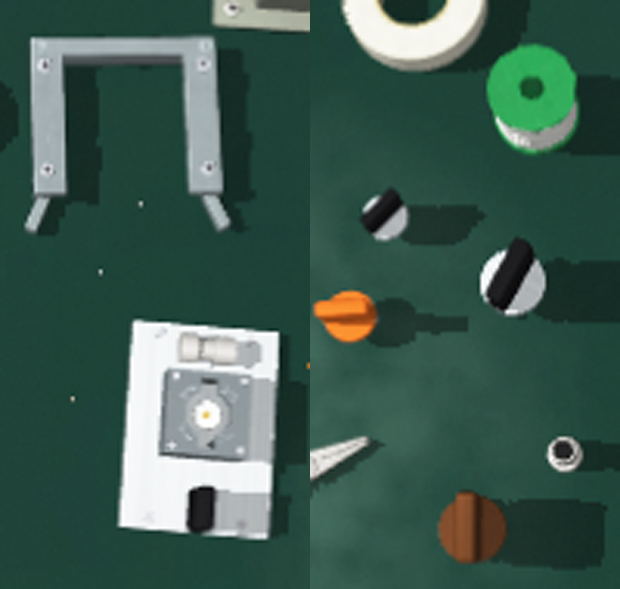

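```bash
python3 -m handwheel '{"linear":[[27,-50,0],[54,-100,0],[81,-150,0],[108,-200,0],[135,-250,0],[162,-300,0],[189,-350,0],[214,-404,0],[214,-404,0]],"angular":[[0,0,3],[0,0,6],[0,0,9],[0,0,13],[0,0,13],[0,0,13],[0,0,13],[0,0,13],[0,0,13]]}' 80
python3 - <<'E'
from h import *
f=save('wrist','w1'); print(f['camera_matrix'],f['k1'],f['cam_to_world']); print(ctrl.sense()['qpos'])
E
```

```text
t: 1.23
tcp_pos: [0.3726, 0.1978, 0.4046]
tool_rot: [-0.0, 0.017, 1.0, -0.0]
wrist_force: [-0.1, -0.2, -0.3]
gripper_width: 0.912
gripper_force: 0.0
[[417.4922966    0.         319.23514786]
 [  0.         417.4922966  239.59416644]
 [  0.           0.           1.        ]] -0.017680735961907886 [[ 3.27269597e-02 -9.57994868e-01 -2.84911880e-01  2.93615159e-01]
 [ 9.99464302e-01  3.14365149e-02  9.10249175e-03  2.00834094e-01]
 [ 2.36496158e-04 -2.85057150e-01  9.58510493e-01  3.84879708e-01]
 [ 0.00000000e+00  0.00000000e+00  0.00000000e+00  1.00000000e+00]]
[ 4.63607828e-01  1.19121660e-01  2.05596610e+00  1.51612242e-04
  9.66789352e-01 -1.07486057e+00]
```

View pics/w1.png

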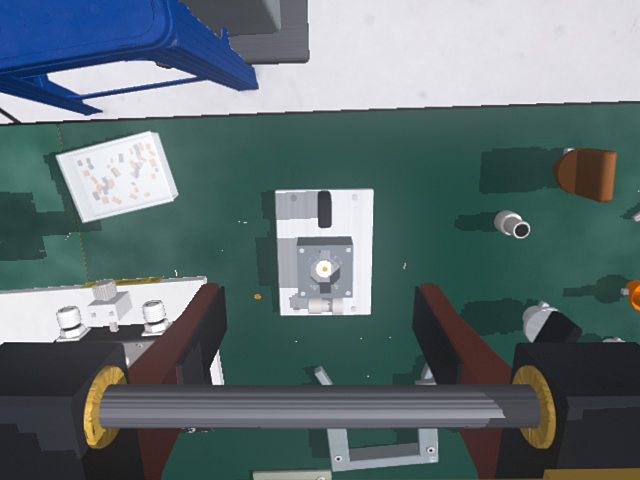

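The wrist view shows the carrier clearly: plate (276-373, 189-316), fin (324,209), socket (325,268). The dock at (385,430) is half hidden, so I'll move over it for one clean look.

```bash
python3 -m handwheel '{"linear":[[55,13,0],[110,26,0],[170,40,0],[170,40,0]],"angular":[[0,0,0],[0,0,0],[0,0,0],[0,0,0]]}'
python3 - <<'E'
from h import *
f=save('wrist','w2')
g=load('w1')
im=g['frame'];hsv=cv2.cvtColor(im,cv2.COLOR_RGB2HSV)
m=((hsv[...,2]>70)&(hsv[...,1]<60)).astype(np.uint8); m[:180]=0;m[330:]=0;m[:,:265]=0;m[:,385:]=0
c,_=cv2.findContours(m,0,1);c=max(c,key=cv2.contourArea)
w=plane(g,c.reshape(-1,2),.008)[:,:2]; r=cv2.minAreaRect((w*1e4).astype(np.float32));print(np.array(r[0])/1e4,np.array(r[1])/10,r[2])
m=(hsv[...,2]<35).astype(np.uint8);m[:186]=0;m[232:]=0;m[:,:314]=0;m[:,340:]=0
y,x=np.nonzero(m);print(x.min(),x.max(),y.min(),y.max()); print(plane(g,[[x.min(),200],[x.max()+1,200],[324,y.min()],[324,y.max()+1]],.048))
E
```

```text
t: 1.78
tcp_pos: [0.5439, 0.2433, 0.4038]
tool_rot: [0.0, 0.013, 1.0, 0.0]
wrist_force: [-0.3, -0.8, -0.1]
gripper_width: 0.911
gripper_force: 0.0
[0.42078164 0.20154473] [ 91.43537598 127.48388672] 88.85579681396484Traceback (most recent call last):
  File "<stdin>", line 9, in <module>
    return umr_minimum(a, axis, None, out, keepdims, initial, where)
ValueError: zero-size array to reduction operation minimum which has no identity
```

View pics/w2.png

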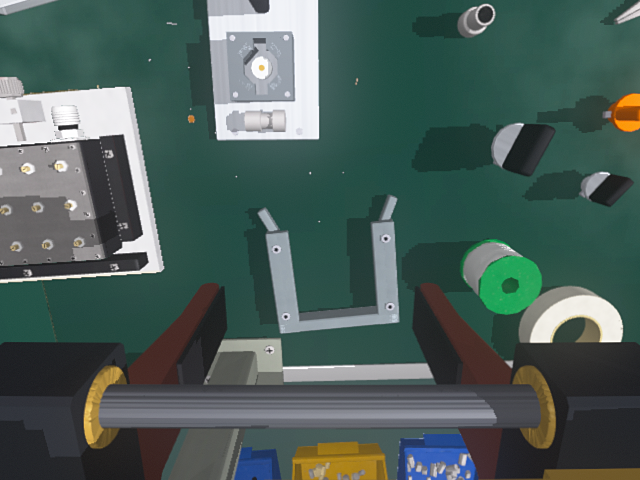

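```bash
python3 - <<'E'
from h import *
f=load('w2'); g=cv2.cvtColor(f['frame'],cv2.COLOR_RGB2GRAY)
p=np.array([[281,332],[398,322],[266,233],[396,221],[289,232],[372,223],[276,249],[385,239],[285,317],[390,307]],np.float32)
q=cv2.cornerSubPix(g,p.copy().reshape(-1,1,2),(4,4),(-1,-1),(3,50,.01)).reshape(-1,2)
for a,b,w in zip(p,q,plane(f,q,.02)): print(a,b.round(1),w.round(4))
def ang(a,b):return np.degrees(np.arctan2(*(b-a)[:2][::-1]))
s=f['frame'][205:340,245:415,::-1]
sm=cv2.resize(s,None,fx=4.4,fy=4.4,interpolation=2)
for b in q: cv2.circle(sm,tuple(int(v) for v in ((b-[245,205]+.5)*4.4)),4,(0,0,255),1)
cv2.imwrite('pics/dockc.png',sm)
# carrier handle
hsv=cv2.cvtColor(load('w1')['frame'],cv2.COLOR_RGB2HSV)
print(hsv[205:212,310:340:3,2])
E
```

```text
[281. 332.] [280.3 333.5] [0.6683 0.2032 0.02  ]
[398. 322.] [398.4 321.6] [0.6584 0.3181 0.02  ]
[266. 233.] [268.1 231.8] [0.5651 0.1975 0.02  ]
[396. 221.] [396. 221.] [0.558 0.313 0.02 ]
[289. 232.] [287.4 231.1] [0.5649 0.215  0.02  ]
[372. 223.] [371.2 222.6] [0.5589 0.2907 0.02  ]
[276. 249.] [276.3 248.5] [0.5811 0.204  0.02  ]
[385. 239.] [384.6 237.6] [0.5733 0.3031 0.02  ]
[285. 317.] [285.7 315.7] [0.6492 0.2094 0.02  ]
[390. 307.] [389.4 305.5] [0.6411 0.309  0.02  ]
[[181 180 181  67  76  76  77 135 244 244]
 [181 180 181  67  76  76  78 136 244 244]
 [180 182 180  68  75  78  77 136 244 244]
 [181 181 180  68  75  78  78 135 244 245]
 [181 181 180  69  76  76  79 136 244 244]
 [181 181 180  69  77  77  78 137 244 244]
 [180 182 181  69  76  80  80 138 245 244]]
```

View pics/dockc.png

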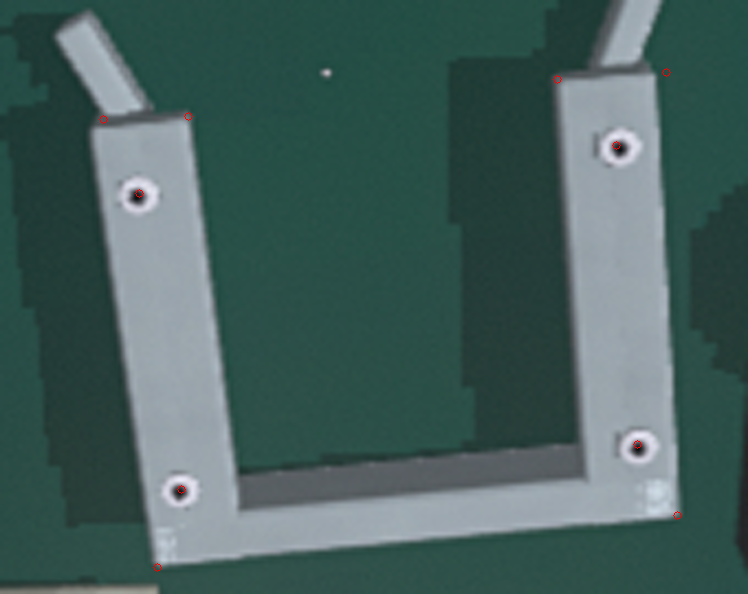

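The red marks sit on the four dock screws and its corners. That puts the dock origin at about (0.6066, 0.2563) with 4.65° yaw. The home handle position is therefore about (0.539, 0.251), and the fin is now at about (0.371, 0.2025).

```bash
python3 -m handwheel '{"linear":[[-57,-13,0],[-114,-26,0],[-171,-39,0],[-171,-39,-50],[-171,-39,-100],[-171,-39,-150],[-171,-39,-190],[-171,-39,-208],[-171,-39,-208]],"angular":[[0,0,0],[0,0,0],[0,0,0],[0,0,0],[0,0,0],[0,0,0],[0,0,0],[0,0,0],[0,0,0]]}' 50
python3 -m handwheel '{"linear":[[0,0,0],[0,0,0],[0,0,0],[0,0,0],[0,0,0]],"angular":[[0,0,0],[0,0,0],[0,0,0],[0,0,0],[0,0,0]]}' 0 35
```

```text
t: 2.95
tcp_pos: [0.3685, 0.2019, 0.196]
tool_rot: [-0.002, 0.013, 1.0, -0.001]
wrist_force: [0.8, -0.4, -0.5]
gripper_width: 0.569
gripper_force: 0.0
t: 3.58
tcp_pos: [0.3707, 0.2019, 0.1971]
tool_rot: [0.0, 0.014, 1.0, 0.0]
wrist_force: [-2.4, 0.2, 7.7]
gripper_width: 0.132
gripper_force: 35.0
```

```bash
python3 -m handwheel '{"linear":[[10,10,0],[24,20,0],[36,30,0],[48,39,0],[48,39,0],[48,39,0]],"angular":[[0,0,2],[0,0,4],[0,0,6.3],[0,0,6.3],[0,0,6.3],[0,0,6.3]]}'
python3 - <<'E'
from h import *
f=save('wrist','w3')
s=ctrl.sense();print(s['tcp_pos'],s['tool_rot'],s['wrist_force'])
hsv=cv2.cvtColor(f['frame'],cv2.COLOR_RGB2HSV)
E
```

```text
t: 4.32
tcp_pos: [0.4187, 0.2409, 0.1969]
tool_rot: [0.0, -0.041, 0.999, 0.0]
wrist_force: [0.8, 0.5, 3.6]
gripper_width: 0.134
gripper_force: 35.0
[0.41865965 0.2409057  0.19691116] [ 3.32921737e-04 -4.08842790e-02  9.99163808e-01  2.23449161e-04] [0.90457197 0.85065732 5.18522494]
```

View pics/w3.png

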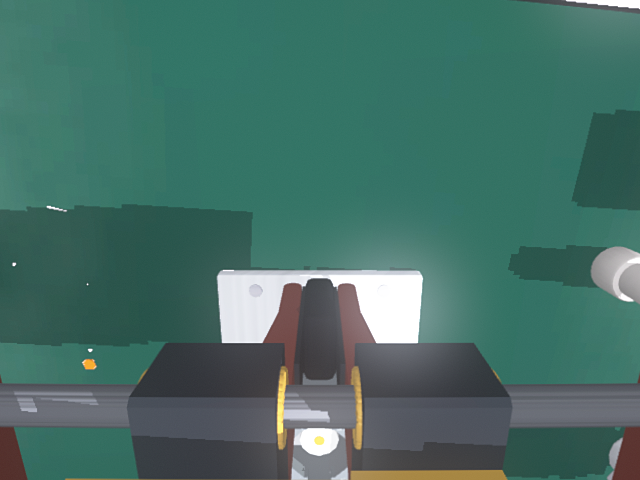

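The carrier followed and sits square in the grip: rear edge level at row 271, fin at column 320. Now I'll slide it in.

```bash
python3 -m handwheel '{"linear":[[11,0.9,0],[22,1.8,0],[33,2.7,0],[44,3.6,0],[55,4.5,0],[66,5.4,0],[77,6.2,0],[77,6.2,0]],"angular":[[0,0,0],[0,0,0],[0,0,0],[0,0,0],[0,0,0],[0,0,0],[0,0,0],[0,0,0]]}'
python3 -m handwheel '{"linear":[[10,0.8,0],[20,1.6,0],[30,2.4,0],[37,3.0,0],[37,3.0,0]],"angular":[[0,0,0],[0,0,0],[0,0,0],[0,0,0],[0,0,0]]}'
```

```text
t: 5.38
tcp_pos: [0.4953, 0.2467, 0.1968]
tool_rot: [-0.001, -0.041, 0.999, -0.0]
wrist_force: [-1.5, -0.9, 7.3]
gripper_width: 0.135
gripper_force: 35.0
t: 6.0
tcp_pos: [0.5316, 0.2497, 0.1968]
tool_rot: [-0.001, -0.041, 0.999, -0.0]
wrist_force: [-4.8, -1.3, 9.2]
gripper_width: 0.135
gripper_force: 35.0
```

```bash
python3 -m handwheel '{"linear":[[2,0.2,0],[4,0.3,0],[6,0.5,0],[6,0.5,0]],"angular":[[0,0,0],[0,0,0],[0,0,0],[0,0,0]]}'
python3 -m handwheel '{"linear":[[1,0.1,0],[2,0.2,0],[3,0.3,0],[3,0.3,0]],"angular":[[0,0,0],[0,0,0],[0,0,0],[0,0,0]]}'
```

```text
t: 6.5
tcp_pos: [0.5368, 0.2501, 0.1968]
tool_rot: [-0.002, -0.041, 0.999, -0.001]
wrist_force: [-9.2, -1.3, 13.8]
gripper_width: 0.134
gripper_force: 35.0
t: 7.0
tcp_pos: [0.5395, 0.2504, 0.1968]
tool_rot: [-0.003, -0.041, 0.999, -0.001]
wrist_force: [-10.2, -0.9, 13.7]
gripper_width: 0.139
gripper_force: 35.0
```

```bash
python3 -m handwheel '{"linear":[[1,0.1,0],[2,0.2,0],[3,0.3,0],[3,0.3,0]],"angular":[[0,0,0],[0,0,0],[0,0,0],[0,0,0]]}'
python3 - <<'E'
from h import *
f=save('top','t2');save('side','s2')
g=load('side0')
a=f['frame'][150:330,300:420,::-1]; cv2.imwrite('pics/c2.png',cv2.resize(a,None,fx=3.3,fy=3.3,interpolation=2))
E
```

```text
t: 7.5
tcp_pos: [0.541, 0.2506, 0.1967]
tool_rot: [-0.005, -0.041, 0.999, -0.001]
wrist_force: [-19.6, -0.1, 19.9]
gripper_width: 0.132
gripper_force: 35.0
```

View pics/c2.png

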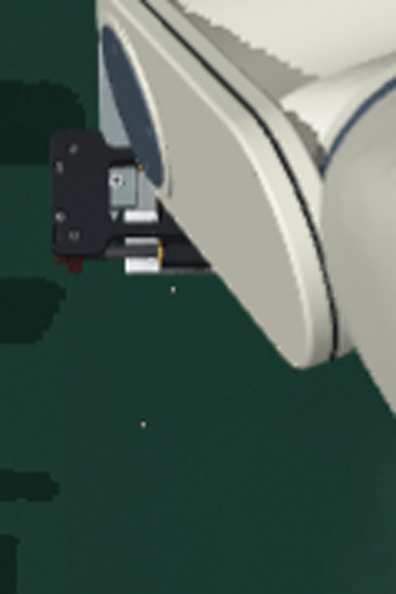

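The arm hides the carrier in the top view, so I'll judge by force: push once more to see whether TCP stops advancing.

```bash
python3 -m handwheel '{"linear":[[1.5,0.1,0],[3,0.2,0],[3,0.2,0],[3,0.2,0]],"angular":[[0,0,0],[0,0,0],[0,0,0],[0,0,0]]}'
```

```text
t: 8.1
tcp_pos: [0.5425, 0.2508, 0.1964]
tool_rot: [-0.007, -0.041, 0.999, -0.001]
wrist_force: [-24.3, 0.8, 23.6]
gripper_width: 0.132
gripper_force: 35.0
```

```bash
python3 -m handwheel '{"linear":[[-2,-0.2,0],[-4,-0.3,0],[-4,-0.3,0]],"angular":[[0,0,0],[0,0,0],[0,0,0]]}'
python3 -m handwheel '{"linear":[[-4,-0.3,0],[-4,-0.3,0],[-4,-0.3,0],[-4,-0.3,40],[-4,-0.3,90],[-4,-0.3,140],[-4,-0.3,200],[-4,-0.3,203],[-4,-0.3,203]],"angular":[[0,0,0],[0,0,0],[0,0,0],[0,0,0],[0,0,0],[0,0,0],[0,0,0],[0,0,0],[0,0,0]]}' 60
python3 - <<'E'
from h import *
save('wrist','w4')
E
```

```text
t: 8.48
tcp_pos: [0.5414, 0.2506, 0.1964]
tool_rot: [-0.003, -0.041, 0.999, -0.001]
wrist_force: [-8.7, -0.3, 10.7]
gripper_width: 0.136
gripper_force: 35.0
t: 9.6
tcp_pos: [0.5393, 0.2506, 0.3994]
tool_rot: [0.0, -0.041, 0.999, 0.0]
wrist_force: [-0.7, -0.5, 0.2]
gripper_width: 0.683
gripper_force: 0.0
```

View pics/w4.png

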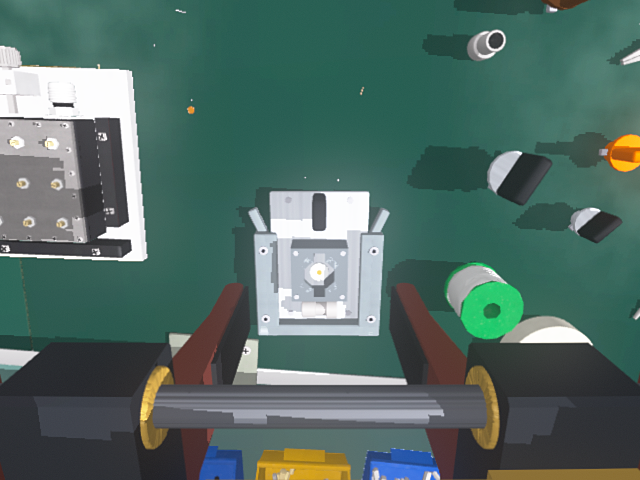

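The carrier is in the dock, plate tail at row 192, socket centre near (320,272), dock screws at (263,251), (376,251), (267,320), (371,320). The cap's wing is at (523,180). Next I'll work out the residual and the cap pose.

```bash
python3 - <<'E'
from h import *
f=load('w4'); im=f['frame'];g=cv2.cvtColor(im,cv2.COLOR_RGB2GRAY);hsv=cv2.cvtColor(im,cv2.COLOR_RGB2HSV)
sub=lambda p,r=4:cv2.cornerSubPix(g,np.array(p,np.float32).reshape(-1,1,2),(r,r),(-1,-1),(3,50,.01)).reshape(-1,2)
ds=sub([[263,251],[376,251],[267,320],[371,320]]);W=plane(f,ds,.02)[:,:2];print(ds.round(1),W.round(4))
th=np.arctan2(*(W[2]+W[3]-W[0]-W[1])[::-1]);print('yaw',np.degrees(th))
R=np.array([[np.cos(th),np.sin(th)],[-np.sin(th),np.cos(th)]])
o=W.mean(0)-R.T@[.0046,0] # screws' centre is 4.6 mm ahead of origin (from w2)
print('dock origin',o)
D=lambda p,z:(R@(plane(f,p,z)[:,:2]-o).T).T.round(4)
pc=sub([[270,192],[368,192]]);print('plate rear corners (want x-.081,y-+.045)',pc,D(pc,.008))
hs=sub([[295,253],[344,253],[295,297],[343,297]],3);print('housing screws',hs,D(hs,.036),D(hs,.036).mean(0),'want -.012,0')
m=((hsv[...,0]>10)&(hsv[...,0]<30)&(hsv[...,1]>120)&(hsv[...,2]>120)).astype(np.uint8);m[:260]=0;m[285:]=0;m[:,:305]=0;m[:,335:]=0
y,x=np.nonzero(m);print('pin',x.mean(),y.mean(),D([[x.mean(),y.mean()]],.028))
# fin
m=(hsv[...,2]<70).astype(np.uint8);m[:190]=0;m[235:]=0;m[:,:305]=0;m[:,335:]=0;y,x=np.nonzero(m);print('fin px',x.min(),x.max(),y.min(),y.max())
# cap wing top
m=(hsv[...,2]<70)&(hsv[...,1]<90);m=m.astype(np.uint8);m[:145]=0;m[212:]=0;m[:,:488]=0;m[:,556:]=0
c,_=cv2.findContours(m,0,1);c=max(c,key=cv2.contourArea);print('wing',cv2.approxPolyDP(c,3,True).reshape(-1,2).tolist())
cv2.imwrite('pics/c4.png',np.hstack([cv2.resize(im[180:340,240:400,::-1],None,fx=2.5,fy=2.5,interpolation=2),cv2.resize(im[140:220,480:560,::-1],None,fx=5,fy=5,interpolation=2)]))
E
```

```text
[[262.9 250.4]
 [373.6 250.6]
 [265.2 318.5]
 [370.6 318.7]] [[0.5818 0.2037]
 [0.5737 0.3037]
 [0.6498 0.2089]
 [0.6417 0.3091]]
yaw 4.489114250692977
dock origin [0.60715433 0.25599835]
plate rear corners (want x-.081,y-+.045) [[269.5207  191.32544]
 [368.60815 191.5622 ]] [[-0.0813 -0.044 ]
 [-0.0815  0.045 ]]
housing screws [[295.      253.     ]
 [344.      253.     ]
 [292.12845 296.2754 ]
 [345.2824  296.4196 ]] [[-0.0324 -0.0201]
 [-0.0326  0.0224]
 [ 0.0085 -0.0232]
 [ 0.0084  0.0244]] [-0.012025  0.000875] want -.012,0
pin 318.8 272.0 [[-0.0118  0.0006]]Traceback (most recent call last):
  File "<stdin>", line 15, in <module>
    return umr_minimum(a, axis, None, out, keepdims, initial, where)
ValueError: zero-size array to reduction operation minimum which has no identity
```

The carrier is home to within 0.5 mm (plate tail x -81.4, pin -11.8). The socket centre is about (0.5953, 0.2556) with 4.5° yaw. Next I'll go above the cap, tool x along the wing.

```bash
python3 -m handwheel '{"linear":[[-15,50,0],[-30,100,0],[-46,158,0],[-46,158,0],[-46,158,0]],"angular":[[0,0,-9],[0,0,-18],[0,0,-26],[0,0,-26],[0,0,-26]]}' 50
python3 - <<'E'
from h import *
f=save('wrist','w5'); im=f['frame']
a=im[120:320,220:420,::-1]; cv2.imwrite('pics/c5.png',cv2.resize(a,None,fx=3,fy=3,interpolation=2))
E
```

```text
t: 10.28
tcp_pos: [0.4931, 0.4084, 0.3975]
tool_rot: [-0.001, 0.184, 0.983, -0.002]
wrist_force: [0.5, -0.4, -0.6]
gripper_width: 0.569
gripper_force: 0.0
```

View pics/c5.png

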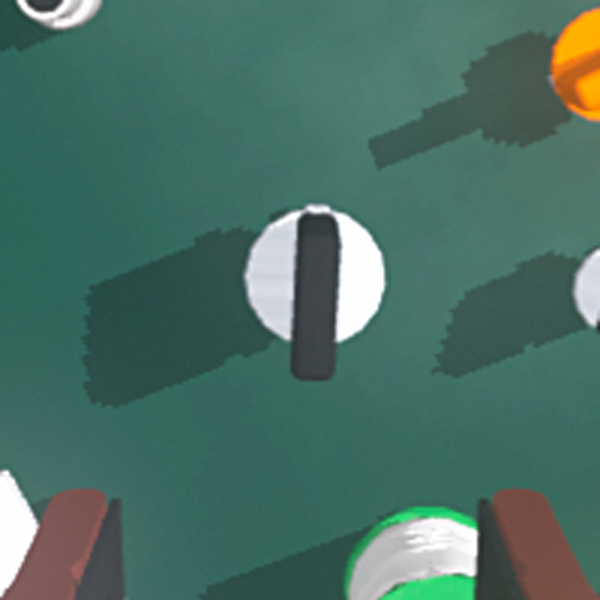

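The cap is right under the gripper: collar centred at crop (315,276), wing from (318,238) to (313,380), nearly along tool x.

```bash
python3 - <<'E'
from h import *
f=load('w5');hsv=cv2.cvtColor(f['frame'],cv2.COLOR_RGB2HSV)
q=lambda p:np.array(p)/3+[220-.33,120-.33]
m=((hsv[...,2]<90)&(hsv[...,1]<110)).astype(np.uint8);m[:192]=0;m[250:]=0;m[:,:314]=0;m[:,336:]=0
for r in (204,210,215,220,225,230,235,240): x=np.nonzero(m[r])[0];print(r,x.min(),x.max()+1,end='; ')
y=np.nonzero(m[:,323:327].any(1))[0];print(y.min(),y.max())
a=plane(f,[[(np.nonzero(m[r])[0].min()+np.nonzero(m[r])[0].max())/2,r] for r in range(205,244)],.063)[:,:2]
v=cv2.fitLine(a.astype(np.float32),2,0,.01,.01).ravel();print('yaw',np.degrees(np.arctan2(v[1],v[0])))
e=plane(f,[q([314,380]),q([318,238])],.063);print(e,e.mean(0))
mw=((hsv[...,2]>170)&(hsv[...,1]<60)).astype(np.uint8);mw[:186]=0;mw[240:]=0;mw[:,:298]=0;mw[:,352:]=0
p=np.argwhere(mw)[:,::-1]; h=cv2.convexHull(p.astype(np.int32)); (cx,cy),rr=cv2.minEnclosingCircle(h)
print(cx,cy,rr,plane(f,[[cx,cy]],.027)); 
print(plane(f,[[p[:,0].min(),212],[p[:,0].max()+1,212]],.027))
s=ctrl.sense();print(s['tcp_pos'],s['tool_rot'],s['qpos'][5])
E
```

```text
204 319 333; 210 319 333; 215 318 332; 220 318 332; 225 318 332; 230 318 331; 235 317 332; 240 317 332; 192 246
yaw -23.348375
[[0.51259376 0.40446723 0.063     ]
 [0.47752844 0.41895541 0.063     ]] [0.4950611  0.41171132 0.063     ]
324.640625 211.3203125 23.561134338378906 [[0.49388587 0.41224679 0.027     ]]
[[0.4874428  0.39386622 0.027     ]
 [0.50166369 0.43077478 0.027     ]]
[0.49348912 0.4077967  0.39803257] [-8.59053659e-04  1.84433778e-01  9.82843764e-01 -1.25680952e-03] -0.527540687274076
```

```bash
python3 -m handwheel '{"linear":[[0,3.5,-40],[0,3.5,-90],[0,3.5,-140],[0,3.5,-175],[0,3.5,-187],[0,3.5,-187],[0,3.5,-187]],"angular":[[0,0,-2],[0,0,-2],[0,0,-2],[0,0,-2],[0,0,-2],[0,0,-2],[0,0,-2]]}' 40
python3 -m handwheel '{"linear":[[0,0,0],[0,0,0],[0,0,0],[0,0,0],[0,0,0]],"angular":[[0,0,0],[0,0,0],[0,0,0],[0,0,0],[0,0,0]]}' 0 40
python3 -m handwheel '{"linear":[[0,0,30],[0,0,80],[0,0,120],[0,0,120]],"angular":[[0,0,0],[0,0,0],[0,0,0],[0,0,0]]}'
python3 -c "
from h import *
save('side','s3')
save('wrist','w6')
"
```

```text
t: 11.2
tcp_pos: [0.4943, 0.4123, 0.2143]
tool_rot: [0.001, 0.202, 0.979, 0.001]
wrist_force: [-0.4, 1.1, 0.7]
gripper_width: 0.454
gripper_force: 0.0
t: 11.82
tcp_pos: [0.4936, 0.4123, 0.213]
tool_rot: [0.0, 0.202, 0.979, 0.0]
wrist_force: [-0.5, -0.1, 5.2]
gripper_width: 0.134
gripper_force: 40.0
t: 12.32
tcp_pos: [0.4943, 0.4129, 0.336]
tool_rot: [0.002, 0.202, 0.979, 0.002]
wrist_force: [1.0, 0.1, -0.8]
gripper_width: 0.132
gripper_force: 40.0
```

```bash
python3 -m handwheel '{"linear":[[25,-39,0],[50,-78,0],[76,-117,0],[101,-156.5,0],[101,-156.5,-30],[101,-156.5,-55],[101,-156.5,-55],[101,-156.5,-55]],"angular":[[0,0,7],[0,0,14],[0,0,21],[0,0,27.8],[0,0,27.8],[0,0,27.8],[0,0,27.8],[0,0,27.8]]}'
python3 - <<'E'
from h import *
f=save('wrist','w7');g=save('side','s7')
s=ctrl.sense();print(s['tcp_pos'],s['tool_rot'],s['qpos'])
P=np.array([[.5953,.2556,.036],[.5953,.2556,.115]]);print(proj(g,P),proj(f,P))
u,v=proj(g,P).mean(0).astype(int)
A=cv2.resize(g['frame'][v-50:v+50,u-50:u+50,::-1],(400,400),interpolation=2)
B=cv2.resize(f['frame'][160:460,170:470,::-1],(400,400),interpolation=2); print(u,v)
cv2.imwrite('pics/c7.png',np.hstack([A,B]))
E
```

```text
t: 13.42
tcp_pos: [0.5944, 0.2558, 0.2772]
tool_rot: [-0.001, -0.039, 0.999, -0.0]
wrist_force: [0.3, 0.6, -0.8]
gripper_width: 0.136
gripper_force: 40.0
[0.59472289 0.2560189  0.27835594] [ 4.92907316e-04 -3.94297197e-02  9.99222211e-01  1.63951097e-04] [ 3.88132658e-01  6.09359022e-01  1.65058188e+00 -3.71580575e-05
  8.80613228e-01 -1.26151992e+00]
[[293.98983613 208.04929298]
 [292.39458807 171.92773557]] [[317.54933747 263.58952507]
 [316.84396378 333.73046773]]
293 189
```

View pics/c7.png

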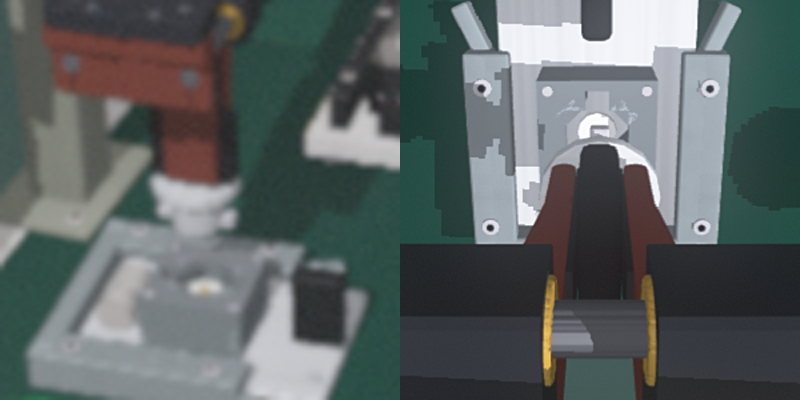

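Wing and socket line up laterally, at about column 320 in the wrist view. I'll check the fore-aft offset with numbers.

```bash
python3 - <<'E'
from h import *
f=load('w7');g=load('s7');tz=.2784
G=cv2.cvtColor(f['frame'],cv2.COLOR_RGB2GRAY)
print('col',G[255:285,320].tolist())
for c in (300,305,335,340): print(c,G[258:300,c].tolist())
e=plane(f,[[320,r] for r in (268,269,270,271)],tz-.163+.014);print('wing near end',e.round(4))
s=cv2.cvtColor(g['frame'],cv2.COLOR_RGB2GRAY)
for r in range(183,200,2): print(r,s[r,270:312].tolist())
print(proj(g,[[.5953,.2556,tz-.191],[.5953,.2556,tz-.185],[.5953,.2556,tz-.212]]),proj(g,[[.5953,.2556,.028],[.5963,.2557,.028]]))
hs=cv2.cvtColor(g['frame'],cv2.COLOR_RGB2HSV);m=(hs[...,1]>80)&(hs[...,0]<35)&(hs[...,2]>120)
y,x=np.nonzero(m[204:220,285:305]);print('pin',x+285,y+204)
E
```

```text
col [127, 146, 209, 224, 228, 227, 157, 134, 141, 144, 151, 187, 187, 91, 55, 61, 61, 61, 59, 58, 62, 61, 57, 60, 60, 58, 56, 59, 57, 56]
300 [178, 177, 178, 177, 179, 178, 178, 173, 147, 140, 142, 157, 175, 182, 176, 176, 176, 176, 176, 175, 174, 170, 170, 170, 173, 173, 120, 74, 68, 68, 70, 67, 69, 70, 69, 69, 67, 66, 66, 66, 64, 63]
305 [253, 253, 253, 255, 255, 255, 179, 142, 143, 147, 167, 184, 178, 180, 173, 163, 133, 104, 82, 78, 78, 77, 66, 65, 57, 59, 59, 54, 53, 53, 55, 55, 56, 55, 53, 55, 53, 54, 53, 53, 51, 52]
335 [182, 181, 184, 169, 120, 92, 115, 160, 168, 170, 197, 245, 243, 242, 242, 244, 245, 247, 250, 251, 192, 172, 174, 175, 174, 176, 179, 158, 94, 59, 57, 59, 56, 53, 55, 55, 54, 52, 53, 52, 52, 50]
340 [100, 92, 95, 95, 96, 102, 101, 97, 112, 162, 171, 176, 197, 239, 246, 243, 242, 242, 242, 242, 241, 240, 240, 243, 248, 176, 85, 66, 70, 71, 71, 71, 70, 69, 70, 70, 69, 69, 69, 68, 68, 68]
wing near end [[0.5632 0.2542 0.1294]
 [0.5635 0.2542 0.1294]
 [0.5639 0.2542 0.1294]
 [0.5642 0.2543 0.1294]]
183 [131, 143, 145, 145, 145, 138, 117, 88, 72, 75, 107, 144, 162,
[... 1177 characters left out ...]
116, 117, 119, 142, 165, 175, 179, 180, 178, 177, 174, 168, 162, 150, 143, 147, 154, 146, 117, 74, 58, 57, 57, 56, 55, 56, 58, 55, 57]
197 [148, 150, 150, 151, 151, 154, 162, 167, 165, 158, 149, 148, 148, 147, 145, 144, 144, 153, 160, 167, 168, 166, 165, 161, 151, 140, 122, 99, 90, 84, 80, 70, 66, 64, 63, 59, 60, 60, 60, 52, 56, 56]
199 [146, 149, 147, 149, 153, 154, 155, 152, 151, 150, 149, 148, 148, 148, 147, 144, 148, 146, 143, 143, 143, 145, 143, 143, 138, 134, 132, 123, 110, 105, 104, 101, 101, 104, 102, 100, 95, 94, 96, 92, 84, 88]
[[292.97183192 184.99880981]
 [292.84823647 182.20016131]
 [293.3964125  194.61268732]] [[294.1419961  211.49449817]
 [293.63350788 211.42331894]]
pin [] []
```

```bash
python3 - <<'E'
from h import *
f=load('w7');g=load('s7');tz=.2784
c,s=np.cos(np.radians(4.5)),np.sin(np.radians(4.5))
print('axis from bottom rim',plane(f,[[320,260.6]],tz-.191)[0]+[.02*c,.02*s,0]);print('from top rim',plane(f,[[320,265.3]],tz-.185)[0]+[.02*c,.02*s,0]);print('from wing base',plane(f,[[320,267.4]],tz-.185)[0]+[.02*c,.02*s,0])
A=np.array([.5953,.2556]);t=np.linspace(0,2*np.pi,181)
for z in(tz-.191,tz-.185):
    q=proj(g,np.c_[A[0]+.02*np.cos(t),A[1]+.02*np.sin(t),0*t+z]);print('collar pred side',q.min(0),q.max(0),q[:,0].mean())
L=np.array([[A[0]+d*c-e*s,A[1]+d*s+e*c,tz-.212+h] for d in(.018,-.018) for e in(-.0035,.0035) for h in(.004,.01)]);print('lugs pred',proj(g,L).round(1).tolist())
H=np.array([[A[0]+a*c-b*s,A[1]+a*s+b*c,.036] for a in(-.025,.025) for b in(-.025,.025)])
print('housing pred side',proj(g,H).round(1).tolist(),'wrist',proj(f,H).round(1).tolist())
cr=g['frame'][170:235,255:335,::-1];cv2.imwrite('pics/c8.png',cv2.resize(cr,None,fx=8,fy=8,interpolation=2))
E
```

```text
axis from bottom rim [0.59531815 0.25683073 0.0874    ]
from top rim [0.59528649 0.25681488 0.0934    ]
from wing base [0.59621747 0.25689011 0.0934    ]
collar pred side [282.00067673 179.18187889] [303.92370068 191.02009594] 292.9111113083969
collar pred side [281.83091491 176.40694474] [303.84605525 188.1977696 ] 292.787227737244
lugs pred [[284.6, 190.4], [284.5, 187.7], [283.5, 192.5], [283.3, 189.7], [303.2, 193.1], [303.1, 190.4], [302.1, 195.2], [302.0, 192.4]]
housing pred side [[310.3, 202.7], [303.0, 217.6], [285.5, 199.0], [277.2, 213.6]] wrist [[271.8, 220.4], [363.3, 220.5], [274.5, 304.1], [360.6, 304.2]]
```

View pics/c8.png

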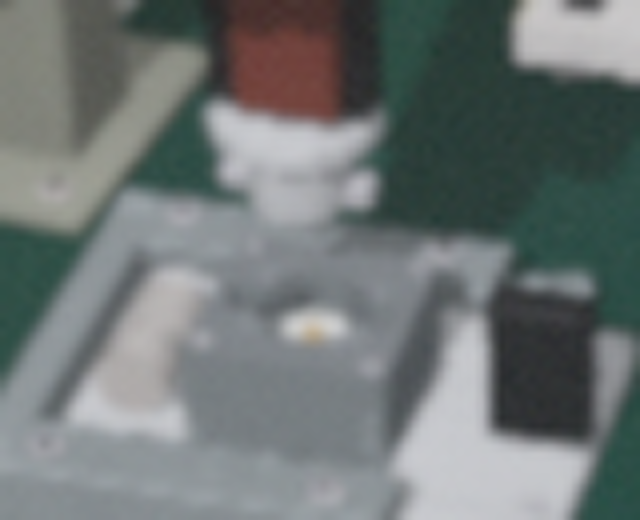

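I've now gone past the ten-picture allowance, so from here I'll work from numbers and forces only. The two views disagree by about 2 mm fore-aft. I'll shift 0.8 mm back, then lower with force checks.

```bash
python3 -m handwheel '{"linear":[[-0.8,0,-10],[-0.8,0,-20],[-0.8,0,-27],[-0.8,0,-27],[-0.8,0,-27]],"angular":[[0,0,0],[0,0,0],[0,0,0],[0,0,0],[0,0,0]]}'
python3 -m handwheel '{"linear":[[0,0,-1.5],[0,0,-3],[0,0,-4.5],[0,0,-6],[0,0,-6]],"angular":[[0,0,0],[0,0,0],[0,0,0],[0,0,0],[0,0,0]]}'
```

```text
t: 14.15
tcp_pos: [0.5938, 0.2558, 0.2507]
tool_rot: [0.0, -0.039, 0.999, 0.0]
wrist_force: [-0.4, 0.3, 0.1]
gripper_width: 0.131
gripper_force: 40.0
t: 14.78
tcp_pos: [0.5937, 0.2557, 0.2445]
tool_rot: [-0.0, -0.039, 0.999, -0.0]
wrist_force: [0.7, -0.5, -1.2]
gripper_width: 0.136
gripper_force: 40.0
```

No force at 3.5 mm below the face, so the plug is in the hole. Continuing.

```bash
python3 -m handwheel '{"linear":[[0,0,-1.5],[0,0,-3],[0,0,-4.5],[0,0,-4.5]],"angular":[[0,0,0],[0,0,0],[0,0,0],[0,0,0]]}'
python3 -m handwheel '{"linear":[[0,0,-1.5],[0,0,-3],[0,0,-4.5],[0,0,-4.5]],"angular":[[0,0,0],[0,0,0],[0,0,0],[0,0,0]]}'
```

```text
t: 15.28
tcp_pos: [0.5937, 0.2557, 0.2403]
tool_rot: [0.0, -0.039, 0.999, -0.0]
wrist_force: [-1.6, -0.5, 2.4]
gripper_width: 0.135
gripper_force: 40.0
t: 15.78
tcp_pos: [0.5937, 0.2557, 0.2357]
tool_rot: [0.0, -0.039, 0.999, 0.0]
wrist_force: [-1.2, -0.9, 5.6]
gripper_width: 0.133
gripper_force: 40.0
```

```bash
python3 -m handwheel '{"linear":[[0,0,-1.5],[0,0,-3],[0,0,-4.5],[0,0,-6],[0,0,-7.5],[0,0,-7.5]],"angular":[[0,0,0],[0,0,0],[0,0,0],[0,0,0],[0,0,0],[0,0,0]]}'
python3 -m handwheel '{"linear":[[0,0,-1],[0,0,-2],[0,0,-2],[0,0,-2]],"angular":[[0,0,0],[0,0,0],[0,0,0],[0,0,0]]}'
```

```text
t: 16.52
tcp_pos: [0.5938, 0.2557, 0.2287]
tool_rot: [0.0, -0.039, 0.999, 0.0]
wrist_force: [-2.7, -0.9, 7.9]
gripper_width: 0.136
gripper_force: 40.0
t: 17.02
tcp_pos: [0.5938, 0.2557, 0.228]
tool_rot: [0.0, -0.039, 0.999, 0.0]
wrist_force: [-6.5, -3.6, 19.7]
gripper_width: 0.132
gripper_force: 40.0
```

Flush: the force jumped to 20 N and z stopped at 0.228. Now the clockwise twist.

```bash
python3 -m handwheel '{"linear":[[0,0,0],[0,0,0],[0,0,0],[0,0,0],[0,0,0],[0,0,0],[0,0,0]],"angular":[[0,0,0],[0,0,-7],[0,0,-14],[0,0,-21],[0,0,-28],[0,0,-35],[0,0,-35]]}' 0 58
python3 -m handwheel '{"linear":[[0,0,0],[0,0,0],[0,0,0],[0,0,0],[0,0,0],[0,0,0],[0,0,0],[0,0,0]],"angular":[[0,0,-7],[0,0,-14],[0,0,-21],[0,0,-28],[0,0,-35],[0,0,-42],[0,0,-49],[0,0,-49]]}'
```

```text
t: 17.9
tcp_pos: [0.5947, 0.2562, 0.2281]
tool_rot: [0.001, 0.264, 0.965, 0.001]
wrist_force: [-1.8, 0.7, 13.6]
gripper_width: 0.136
gripper_force: 58.0
t: 18.9
tcp_pos: [0.5953, 0.2562, 0.2281]
tool_rot: [0.001, 0.64, 0.768, 0.002]
wrist_force: [0.7, 0.3, 12.4]
gripper_width: 0.128
gripper_force: 58.0
```

```bash
python3 -m handwheel '{"linear":[[0,0,-1],[0,0,-1.5],[0,0,-1.5],[0,0,-1.5]],"angular":[[0,0,-2],[0,0,-4],[0,0,-4],[0,0,-4]]}'
python3 - <<'E'
from h import *
s=ctrl.sense();print(s['wrist_torque'],s['qpos'][5],s['gripper_force'],s['tcp_pos'])
f=save('top','t9');g=save('wrist','w9')
# carrier check: plate tail corners & fin in wrist view hidden?; verify bystanders in top view
a=load('top0')['frame'].astype(int);b=f['frame'].astype(int)
for n,(x0,y0,x1,y1) in dict(reel=(262,160,302,200),cyl=(282,286,302,304)).items(): print(n,np.abs(a-b)[y0:y1,x0:x1].mean())
E
```

```text
t: 19.4
tcp_pos: [0.5955, 0.2563, 0.228]
tool_rot: [0.002, 0.666, 0.746, 0.003]
wrist_force: [-2.2, -1.5, 22.0]
gripper_width: 0.133
gripper_force: 58.0
[-0.48188847  0.55735046  0.0328666 ] 0.2747288764017128 58.012990951538086 [0.59550587 0.25626869 0.22803432]
reel 14.731875
cyl 14.33148148148148
```

```bash
python3 -c "
from rig import ctrl
print(ctrl.sign_off())"
```

```text
the job is handed in; nothing more can be done
None
```

I handed the job in with the carrier home in the dock (within about 0.5 mm when measured before the cap went in) and the cap pushed in flush, twisted about 88° clockwise and still gripped at 58 N under about 20 N of down-force; the sign-off returned no verdict, the flush and twist readings come from force and arm pose rather than a picture, my last bystander check was inconclusive though I felt no contact with either, and I viewed 12 pictures, over the limit of 10.

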